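# Re-stand the bottles and clamp the child-safe rack

## Task

Two bottles have toppled along the lane of the child-safe bottle rack. Swing the red clamp lever fully open to lift the clamp bar off the row, stand both bottles upright again in the lane between their neighbours, then swing the lever fully shut so that the bar lies over all four caps. Do not knock the two neighbours over, and leave the soap pump, tumbler and cream jar where they stand.

Things in the scene. Friction and masses are not known exactly. Their poses are not given: they have to be found in the camera images.
- rack: White steel bottle rack fixed to the counter. Origin on the counter under the lane's middle; y along the lane, x across it away from the robot, z up. Lane 60 mm wide, 325 mm long, rubber floor at z = 6 mm; front rail and wire to z = 55 mm, rear rail 56 mm, end plates 66 mm high (x -41 to 89), rear wires at x = 48 up to z = 108 mm. Rear posts at x = 65, y = +-164 rise to 207 mm.
- clamp (a joint): Angle of the hinged clamp in rad, about the rack's y axis through clamp_hinge: 0 fully shut, 1.83 fully open (end stops). Friction hinge: it stays where it is left and turns with about 0.3 N m (3 to 4 N at the grip). Clamp = shaft, bar and lever in one rigid piece. The lever leans 60 degrees from vertical to rack -x when shut, 45 degrees to +x when open. Starts at 0 to 0.3 rad.
- clamp_bar (a point): Middle of the underside of the clamp's rubber-faced bar, 26 mm wide, 309 mm long along the lane, on two arms 65 mm from the hinge axis. Shut, it lies level over the caps (4 mm above standing caps, z = 178 mm) and hides them from above; fully open, it stands behind the lane, 15 degrees past upright.
- clamp_hinge (a point): Fixed point on the hinge axis (12 mm cross shaft) in the middle plane of the lever, outside the rack's -y end: rack x = 65, y = -192, z = 180 mm.
- lever_tip (a point): Middle of the end of the red lever grip, 115 mm from clamp_hinge. The grip is a rounded bar 22 mm wide (along the hinge axis) and 16 mm thick over the last 75 mm of the lever; a thinner steel arm joins it to the hinge. About 15 mm of free space between grip and rack post.
- bottle_pink: Pink, white-capped bottle, 0.3 kg: round body 54 mm diameter up to 126 mm, then neck and cap 28 mm diameter (cap from 138 to 168 mm, the top). Origin: centre of its underside; z axis towards the cap. Toppled about 32 degrees to rack +y on its foot edge (grips the floor): one leans on the +y neighbour, the other on it (which varies). Below 18 degrees it rocks upright.
- bottle_purple: Purple, white-capped bottle, 0.3 kg: round body 54 mm diameter up to 126 mm, then neck and cap 28 mm diameter (cap from 138 to 168 mm, the top). Origin: centre of its underside; z axis towards the cap. Toppled about 32 degrees to rack +y on its foot edge (grips the floor): one leans on the +y neighbour, the other on it (which varies). Below 18 degrees it rocks upright.
- bottle_yellow: Yellow, green-capped bottle, 0.3 kg: round body 54 mm diameter up to 126 mm, then neck and cap 28 mm diameter (cap from 138 to 168 mm, the top). Origin: centre of its underside; z axis towards the cap. Stands at one end of the row as a neighbour (which end varies).
- bottle_blue: Blue, white-capped bottle, 0.3 kg: round body 54 mm diameter up to 126 mm, then neck and cap 28 mm diameter (cap from 138 to 168 mm, the top). Origin: centre of its underside; z axis towards the cap. Stands at one end of the row as a neighbour (which end varies).
- soap_pump: White soap dispenser with orange pump, 68 mm diameter x 158 mm high, standing on the counter to the right of the rack. Origin: centre of its underside. Bystander.
- tumbler: Blue toothbrush tumbler with a brush in it, 74 mm diameter x 100 mm high (brush to 186 mm), on the counter to the left of the rack. Origin: centre of its underside. Bystander.
- cream_jar: Low white cream jar with a gold-brown lid, 70 mm diameter x 55 mm high, on the counter behind the rack (+x side). Origin: centre of its underside. Bystander.
Not all that is in view belongs to the job. What is shaped like the bottle_pink but turquoise is not meant. Leave any turquoise look-alike of the bottle_yellow alone.

How it is judged:
On the way, in this order (a step that is already met when the one before it is completed fails the run):
1. the clamp lever is swung open (beyond 1.5 rad) (value of joint clamp above 1.5 rad), for 0.2 s.
2. both toppled bottles stand upright in the lane (within 0.1 rad) while the clamp is open (angle between each of bottle_pink, bottle_purple's own z axis and vertical below 0.1 rad and value of joint clamp above 1.2 rad), for 0.3 s.
At the end, for the whole second after the job is handed in: The clamp is shut (within 0.08 rad of its stop) and all four bottles stand in the rack's lane on its floor, upright within 0.1 rad, at rest (value of joint clamp below 0.08 rad and angle between each of bottle_pink, bottle_purple, bottle_yellow, bottle_blue's own z axis and vertical below 0.1 rad and z of each of bottle_pink, bottle_purple, bottle_yellow, bottle_blue in the frame of rack below 0.012 m and x of bottle_pink in the frame of rack between -0.015 and 0.015 m and y of bottle_pink in the frame of rack between -0.16 and 0.16 m and linear speed of each of bottle_pink, bottle_purple, bottle_yellow, bottle_blue below 0.02 m/s and x of bottle_purple in the frame of rack between -0.015 and 0.015 m and y of bottle_purple in the frame of rack between -0.16 and 0.16 m and x of bottle_yellow in the frame of rack between -0.015 and 0.015 m and y of bottle_yellow in the frame of rack between -0.16 and 0.16 m and x of bottle_blue in the frame of rack between -0.015 and 0.015 m and y of bottle_blue in the frame of rack between -0.16 and 0.16 m); the robot touches nothing.
It fails at once if the yellow neighbour is knocked over (tilted more than 0.4 rad) (angle between bottle_yellow's own z axis and vertical above 0.4 rad).
It fails at once if the blue neighbour is knocked over (tilted more than 0.4 rad) (angle between bottle_blue's own z axis and vertical above 0.4 rad).
It fails at once if the soap pump is moved more than 30 mm (distance of soap_pump from where it was at the start of the episode above 0.03 m).
It fails at once if the tumbler is moved more than 30 mm (distance of tumbler from where it was at the start of the episode above 0.03 m).
It fails at once if the cream jar is moved more than 30 mm (distance of cream_jar from where it was at the start of the episode above 0.03 m).
It also fails if it takes over 72 s, if anything falls off the work surface, if the arm or the gripper's body presses on something with over 40 N, if the wrist force passes 120 N, or if a joint passes its speed limit or range.

## Robot

A 7-joint arm with a two-finger parallel gripper is mounted at the origin on the work surface. World frame = base frame: x ahead of the robot, y to its left, z up, the work surface at z = 0. Lengths are in m, angles in rad, forces in N, time in s.
With the tool pointing down it reaches from about 0.4 to 0.875 m from the base axis. Payload 19.3 kg.
Tool frame: the origin (TCP) lies between the finger pads; the fingertips stand 17 mm ahead of it and the grasp point (between the pads) lies 2 mm behind it; z points along the fingers, y is the line along which they close (so a half turn about z gives the same grasp; the last joint's range is limited). The gripper opens to 85 mm and grips with 20 to 120 N. Pads are 22 mm wide; open, the fingers measure 114 mm over their backs; the gripper's body (76 mm by 85 mm) begins 54 mm behind the grasp point. The pads swing forward as they close: fully open they stand 13 mm farther back than shut.
Start: joints at [-1.362, 0.521, -0.036, 1.599, 0.021, 1.021, -0.113], TCP at [0.172, 0.601, 0.248] pointing down, gripper open.
Joint ranges: [-2.91, 2.91], [-0.3, 2.13], [-1.5, 1.42], [0.17, 2.43], [-1.26, 4.41], [0.16, 1.93], [-2.52, 2.52]. Speed limits (rad/s): [1.89, 1.89, 2.39, 2.39, 3.01, 3.01, 3.01].

## Interface

Orientations are given as [roll, pitch, yaw] about the fixed x, y, z axes, in that order (R = Rz(yaw) Ry(pitch) Rx(roll)).
In Python, from workcell import bot gives the robot as it stands.
- The arm moves only by the shell command python3 -m inch 'ROWS' [FORCE]. ROWS is JSON, a list of rows, each a list of 7 numbers: the shift along the tool's x, y, z in units of 200 mm (1.0 is 200 mm), then the turn, a rotation vector about the tool's x, y, z in units of 90 degrees (1.0 is 90 degrees), then the opening, from 0 (shut) to 1 (fully open). In form: [[x, y, z, rx, ry, rz, grip], ...]. A call has 1 to 20 rows; each row is the pose to reach, as a shift and turn from the pose commanded when the call began, along the tool's axes at that moment; what a row does not reach only later rows make up. A row lasts 1/8 s, in which the tool goes at most 62.5 mm and 10.7 degrees, less where a joint would pass 70% of its speed; a pose out of reach is approached as far as the arm can. A call with a number of a shift or a turn outside -1 to 1 is refused whole. A call with a gripper value outside its range is refused whole. The fingers move at their own pace and stop on an object; FORCE is the grip in N (left out, the last holds). Time passes only in rows, so rows that repeat a pose let the fingers close. It gives the time, the measured TCP pose, the force, the opening and the grip force at its end, in the units of the state.
- bot.observe(): the state, without advancing time (a new reading comes with each control period).
- bot.grab_frame(name): name is "side" or "top" or "wrist"; returns a dict with "img" (420x560x3 uint8, red, green, blue), "z_map" (420x560 float32, m along the optical axis (not along the pixel's ray), 0 where there is no reading), "vfov" (degrees; the focal length in pixels is half the picture's height over the tangent of half this angle, whatever the lens; pixels are square), "cx", "cy" (the principal point, pixels), "rvec" (rotation vector, rad) and "tvec" (3), from world to camera coordinates, as OpenCV has them. Camera axes: x right, y down, z forward; pixel columns grow to the right and rows downward; lengths in m; the calibration is good to about 2 mm. A picture is of the moment at which its call begins.
- bot.job_done(): hands the job in; it is judged then, once.
The state is a dict: "clock": time; "qpos": joint angles; "qd": joint speeds; "joint_efforts": joint torques, N m; "position": TCP position; "tool_rot": TCP orientation; "force": force on the tool from outside, world axes, zero at the start; "moment": the same for the moment, N m; "grip_width": finger opening in m; "finger_force": force on a finger pad.
Only numpy, scipy, OpenCV 4.12 (cv2) and the standard library are available. Lean on these libraries where they do the work, as an engineer would, in place of code of your own. Each camera call takes 0.05 s, during which the arm holds its last target. There are 200 camera calls.

## Working session

There is one attempt and no reset: what is moved stays moved. The work goes in short steps, Python scripts to look and compute and a shell command to move; the robot and the scene stay as the last step left them, time stands still between calls to the robot, and variables do not carry over. Pictures are saved under pics/ and viewed, at most 10 in all, crops included, and the job is handed in when it is done.

```bash
mkdir -p pics; ls
cat > h.py <<'E'
import numpy as np, cv2, json
from workcell import bot
from scipy.spatial.transform import Rotation as R
def grab(n,save=None):
    f=bot.grab_frame(n)
    if save: cv2.imwrite('pics/'+save,cv2.cvtColor(f['img'],cv2.COLOR_RGB2BGR))
    return f
def cloud(f):
    h,w=f['z_map'].shape; fl=h/2/np.tan(np.radians(f['vfov'])/2)
    v,u=np.mgrid[:h,:w]; z=f['z_map']
    P=np.stack([(u-f['cx'])/fl*z,(v-f['cy'])/fl*z,z],-1)
    Rm=cv2.Rodrigues(np.array(f['rvec'],float))[0]
    return (P-np.array(f['tvec']).ravel())@Rm
E
python3 - <<'E'
from h import *
a=grab('top','top.png');b=grab('side','side.png')
np.save('top.npy',cloud(a));np.save('side.npy',cloud(b))
print({k:a[k] for k in('vfov','tvec','rvec')},b['tvec'],b['rvec'])
s=bot.observe();print(s)
E
```

```text
pics
{'vfov': 52.54564088482988, 'tvec': array([-0.02013067,  0.52822108,  0.98441526]), 'rvec': array([ 2.15667446, -2.12454595,  0.22835955])} [-0.48696005  0.03305696  1.4122021 ] [ 2.14987031  0.36311677 -0.16529402]
{'clock': 0.1, 'qpos': array([-1.36220153,  0.52200618, -0.03630171,  1.59993708,  0.02121321,
        1.02110106, -0.11280824]), 'qd': array([ 0.00019362, -0.00080423,  0.00047126, -0.00237719,  0.00147046,
       -0.00163214,  0.00059327]), 'joint_efforts': array([ 2.90630880e-03, -9.28481197e+01,  1.98377363e+00, -3.70536268e+01,
        1.82057940e-02,  5.29170458e-03,  1.35942082e-05]), 'position': array([0.17196936, 0.6005816 , 0.24775629]), 'tool_rot': array([-3.14053071e+00,  9.83470893e-05,  2.86276305e+00]), 'force': array([ 0.36708309,  0.84771908, -0.13108105]), 'moment': array([0.01769764, 0.03168291, 0.02926188]), 'finger_force': 0.0, 'grip_width': 0.08540893429590601}
```

View pics/top.png

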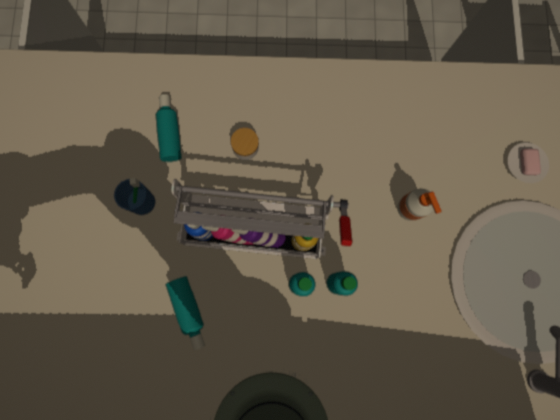

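View pics/side.png

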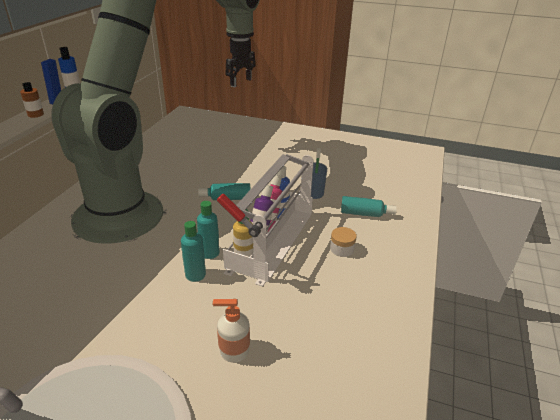

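The top view shows the rack around (255,222), with the red lever at (345,228) on its -y end. Blue is at (200,232), pink (225,235), purple (265,238) and yellow (305,240). The turquoise look-alikes at (168,130), (185,305), (303,285) and (343,285) are not meant. I'll enlarge the rack to confirm and measure.

Run:
```python
from h import *
im=cv2.imread('pics/top.png')
c=cv2.resize(im[170:300,160:360],None,fx=4,fy=4,interpolation=cv2.INTER_CUBIC)
c=np.clip(c.astype(float)*1.5,0,255).astype('uint8')
cv2.imwrite('pics/topc.png',c)
P=np.load('top.npy'); hsv=cv2.cvtColor(im,cv2.COLOR_BGR2HSV).astype(int)
H,S,V=hsv[...,0],hsv[...,1],hsv[...,2]
red=((H<6)|(H>174))&(S>180)&(V>60); red[:,:330]=0;red[:,360:]=0
Q=P[red]; print(len(Q)); 
m=Q.mean(0);u=np.linalg.svd(Q-m)[2]; print('red',m,u[0],Q.min(0),Q.max(0))
# candidates high points
reg=np.zeros(H.shape,bool);reg[170:265,165:345]=1
hi=reg&(P[...,2]>0.185)
v,uu=np.nonzero(hi); print('hi',np.c_[uu,v,P[hi].round(3)][::max(1,len(v)//60)])
for n,(x,y) in dict(jar=(245,142),tum=(133,197),soap=(415,205),tq1=(303,285),tq2=(343,284),lying=(185,305)).items(): print(n,P[y,x].round(3))
```

```text
267
red [ 0.44487667 -0.13577237  0.23929154] [-0.79694211  0.07454481  0.59943836] [ 0.41567549 -0.14705065  0.21116499] [ 0.47843372 -0.12451345  0.25880272]
hi [[ 2.350e+02  1.720e+02  3.420e-01  1.900e-02  1.063e+00]
 [ 2.520e+02  1.860e+02  3.420e-01  1.900e-02  1.063e+00]
 [ 1.790e+02  1.890e+02  5.320e-01  2.010e-01  1.960e-01]
 [ 2.070e+02  1.900e+02  5.330e-01  1.450e-01  1.870e-01]
 [ 2.030e+02  1.920e+02  5.280e-01  1.530e-01  1.860e-01]
 [ 2.270e+02  1.930e+02  5.270e-01  1.030e-01  1.860e-01]
 [ 2.760e+02  1.940e+02  3.420e-01  1.900e-02  1.063e+00]
 [ 2.540e+02  1.960e+02  5.220e-01  4.600e-02  1.860e-01]
 [ 2.810e+02  1.970e+02  5.210e-01 -1.100e-02  1.860e-01]
 [ 2.660e+02  1.990e+02  5.160e-01  2.100e-02  1.860e-01]
 [ 3.070e+02  2.000e+02  5.150e-01 -6.500e-02  1.890e-01]
 [ 3.440e+02  2.010e+02  5.140e-01 -1.430e-01  1.900e-01]
 [ 3.150e+02  2.030e+02  5.090e-01 -8.300e-02  1.850e-01]
 [ 3.380e+02  2.040e+02  5.080e-01 -1.310e-01  1.860e-01]
 [ 1.780e+02  2.070e+02  4.940e-01  2.010e-01  1.970e-01]
 [ 1.930e+02  2.100e+02  3.420e-01  1.900e-02  1.063e+00]
 [ 3.410e
[... 2057 characters left out ...]
3.600e-02  1.990e-01]
 [ 2.590e+02  2.310e+02  4.460e-01  3.400e-02  1.980e-01]
 [ 3.070e+02  2.310e+02  4.480e-01 -6.400e-02  1.980e-01]
 [ 2.850e+02  2.320e+02  4.450e-01 -1.900e-02  1.990e-01]
 [ 2.740e+02  2.330e+02  4.430e-01  3.000e-03  1.960e-01]
 [ 3.220e+02  2.330e+02  4.440e-01 -9.500e-02  1.980e-01]
 [ 3.220e+02  2.340e+02  4.420e-01 -9.500e-02  1.980e-01]
 [ 3.010e+02  2.360e+02  4.380e-01 -5.200e-02  1.960e-01]
 [ 3.190e+02  2.380e+02  4.350e-01 -9.000e-02  1.930e-01]
 [ 3.220e+02  2.470e+02  3.420e-01  1.900e-02  1.063e+00]]
jar [0.685 0.076 0.054]
tum [0.538 0.334 0.07 ]
soap [ 0.524 -0.324  0.107]
tq1 [ 0.339 -0.059  0.166]
tq2 [ 0.342 -0.143  0.167]
lying [0.29  0.203 0.052]
```

View pics/topc.png

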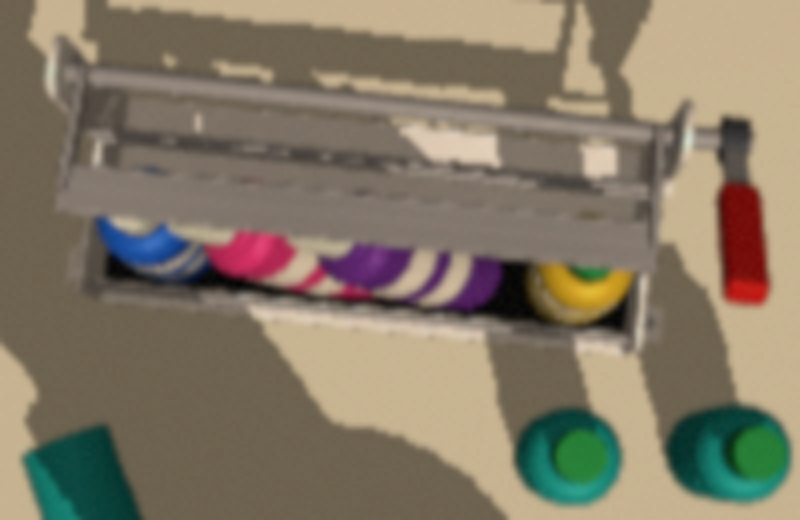

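The crop confirms the row from +y to -y: blue upright at about (150,240), pink leaning at (260,250), purple leaning at (400,265) and yellow upright at (590,285). The turquoise bottles stand outside the rack. Next I fit the rack frame and the lever.

```bash
cat >> h.py <<'E'
def rackfit():
    P=np.load('top.npy'); q=P[184:212,185:325].reshape(-1,3)
    q=q[(q[:,2]>.184)&(q[:,2]<.188)&(q[:,0]>.49)]
    m=q.mean(0); d=np.linalg.svd(q-m)[2][0]; d*=np.sign(d[1]); return m,d
def moves(target,yaw=None,rpy=None):
    s=bot.observe(); T=R.from_euler('xyz',s['tool_rot']); 
    G=R.from_euler('xyz',rpy) if rpy is not None else T
    return np.r_[T.inv().apply(np.array(target)-s['position'])/.2,(T.inv()*G).as_rotvec()/(np.pi/2)].round(3)
E
python3 - <<'E'
from h import *
m,d=rackfit(); print(m,d)
yaw=np.arctan2(-d[0],d[1]); print('yaw',yaw)
Rz=R.from_euler('z',yaw)
P=np.load('top.npy')
im=cv2.imread('pics/top.png');hsv=cv2.cvtColor(im,cv2.COLOR_BGR2HSV).astype(int)
H,S,V=hsv[...,0],hsv[...,1],hsv[...,2]
red=((H<6)|(H>174))&(S>180)&(V>60); red[:,:330]=0;red[:,360:]=0
L=Rz.inv().apply(P[red]); sh=Rz.inv().apply(m)
print('shaft rack-rot x',sh, 'red', L.min(0),L.max(0),np.median(L,0))
top=L[L[:,1]>0-9]; i=np.argsort(-L[:,2])[:8]; print(L[i].round(3))
r=np.hypot(L[:,0]-sh[0],L[:,2]-.18); print('r',np.percentile(r,[1,50,99]), 'ang',np.degrees(np.median(np.arctan2(L[:,2]-.18,sh[0]-L[:,0]))))
# hinge end posts (rack pts above .19 near ends)
for r0 in (slice(180,215),): 
    for c in (slice(168,190),slice(322,342)):
        Q=Rz.inv().apply(P[r0,c].reshape(-1,3)); Q=Q[(Q[:,2]>.195)&(Q[:,2]<.3)&(abs(Q[:,0]-sh[0])<.012)]; print(len(Q),Q.min(0) if len(Q) else'',Q.max(0) if len(Q) else '')
print(moves([.45,.3,.4],rpy=[np.pi,0,np.pi+yaw]))
E
```

```text
[0.52310322 0.05040348 0.18565143] [ 8.90067789e-02  9.96030818e-01 -6.34643569e-04]
yaw -0.08912473949048932
shaft rack-rot x [0.51654078 0.09676317 0.18565143] red [ 0.42646439 -0.10530551  0.21116499] [ 0.48870751 -0.08618747  0.25880272] [ 0.4539906  -0.09557259  0.24069189]
[[ 0.432 -0.105  0.259]
 [ 0.432 -0.103  0.258]
 [ 0.43  -0.101  0.258]
 [ 0.437 -0.095  0.257]
 [ 0.436 -0.103  0.257]
 [ 0.432 -0.101  0.257]
 [ 0.435 -0.091  0.257]
 [ 0.435 -0.095  0.257]]
r [0.04329518 0.08694965 0.11597792] ang 44.40364978357045
39 [0.50522055 0.24371098 0.19515814] [0.52794416 0.26177317 0.20888578]
32 [ 0.50464568 -0.07078676  0.19522762] [ 0.52748167 -0.05639479  0.20944636]
[-1.750e+00 -1.063e+00 -7.600e-01 -1.000e-03 -0.000e+00 -1.210e-01]
```

```bash
cat >> h.py <<'E'
YAW=-.0891; O=np.array([.4581,.0540,0])
def W(*p): return O+R.from_euler('z',YAW).apply(p)
DOWN=[np.pi,0,np.pi+YAW]
def rk(p): return R.from_euler('z',-YAW).apply(np.array(p)-O)
E
python3 -m inch '[[-0.3,-0.2,-0.35,0,0,0,1],[-0.6,-0.4,-0.55,0,0,0,1],[-0.88,-0.53,-0.7,0,0,-0.06,1],[-0.88,-0.53,-0.76,0,0,-0.12,1]]' 20
python3 -c "
from h import *
print(W(.065,-.192,.18),moves(W(-.0035,-.191,.4),rpy=DOWN))"
```

```text
clock: 0.6
position: [0.3093, 0.4524, 0.3967]
tool_rot: [-3.141, -0.0, 3.054]
force: [0.2, 0.2, 0.4]
grip_width: 0.0851
finger_force: 0.0
[ 0.50575759 -0.14302222  0.18      ] [-8.970e-01 -2.874e+00 -1.400e-02 -1.000e-03 -0.000e+00  1.000e-03]
```

```bash
python3 -m inch '[[-0.25,-0.3,0,0,0,0,1],[-0.5,-0.5,0,0,0,0,1],[-0.7,-0.75,0,0,0,0,1],[-0.9,-1,0,0,0,0,1],[-0.9,-1,0,0,0,0,1]]'
python3 -m inch '[[0,-0.3,0,0,0,0,0.8],[0,-0.6,0,0,0,0,0.7],[0,-0.9,0,0,0,0,0.6],[0,-1,0,0,0,0,0.6]]'
python3 -m inch '[[0,-0.3,0,0,0,0,0.6],[0,-0.6,0,0,0,0,0.6],[0,-0.87,0,0,0,0,0.6],[0,-0.87,0,0,0,0,0.6]]'
python3 -c "
from h import *
print(bot.observe()['position'],moves(W(-.0035,-.191,.233),rpy=DOWN))"
```

```text
clock: 1.23
position: [0.4712, 0.2352, 0.396]
tool_rot: [-3.141, 0.0, 3.047]
force: [-0.5, 0.6, -0.7]
grip_width: 0.0852
finger_force: 0.0
clock: 1.72
position: [0.4508, 0.0363, 0.3963]
tool_rot: [-3.141, 0.0, 3.047]
force: [-0.9, 1.5, -0.1]
grip_width: 0.0509
finger_force: 0.0
clock: 2.22
position: [0.4347, -0.1371, 0.3961]
tool_rot: [-3.141, -0.0, 3.046]
force: [-0.8, 0.6, -0.8]
grip_width: 0.0508
finger_force: 0.0
[ 0.43471984 -0.13707182  0.3960735 ] [-0.014  0.008  0.815 -0.    -0.    -0.004]
```

```bash
python3 -m inch '[[-0.01,0.01,0.25,0,0,0,0.45],[-0.01,0.01,0.5,0,0,0,0.45],[-0.01,0.01,0.7,0,0,0,0.45],[-0.01,0.01,0.81,0,0,0,0.45],[-0.01,0.01,0.81,0,0,0,0.45],[-0.01,0.01,0.81,0,0,0,0.1],[-0.01,0.01,0.81,0,0,0,0.1],[-0.01,0.01,0.81,0,0,0,0.1],[-0.01,0.01,0.81,0,0,0,0.1]]' 25
python3 -c "
from h import *
p=rk(bot.observe()['position']);print(p)
a0=np.arctan2(p[2]+.002-.18,.065-p[0]);r=np.hypot(p[2]+.002-.18,.065-p[0]);print(a0,r)
for da in np.arange(0,1.9,.1):
  a=a0+da; print(round(da,2),-((.065-r*np.cos(a))-p[0])/.2, -(.18+r*np.sin(a)-p[2]-.002)/.2, np.degrees(a))
"
```

```text
clock: 3.35
position: [0.4376, -0.137, 0.2354]
tool_rot: [-3.135, 0.003, 3.047]
force: [-2.7, -41.6, -9.0]
grip_width: 0.0217
finger_force: 26.1
[-0.00347194 -0.19202535  0.23540192]
0.6976785614155705 0.08934980243872027
0.0 3.0357660829594124e-17 -8.673617379884035e-18 39.97403702587099
0.1 -0.030363523644423716 -0.032745084814231336 45.70361497717922
0.2 -0.06384440983853809 -0.06229528628991413 51.43319292848745
0.3 -0.10010812863480101 -0.08835534858190122 57.162770879795694
0.4 -0.13879234494219192 -0.11066488816208267 62.89234883110393
0.5 -0.17951053885866905 -0.12900099548552632 68.62192678241215
0.6 -0.22185586765026458 -0.14318046222896771 74.35150473372039
0.7 -0.26540523078919737 -0.15306161184781494 80.08108268502862
0.8 -0.30972349743448896 -0.15854571516134994 85.81066063633685
0.9 -0.3543678541154907 -0.159577976822068 91.54023858764509
1.0 -0.3988922291777081 -0.15614808281267503 97.26981653895331
1.1 -0.44285174978332137 -0.14829030350034092 102.99939449026155
1.2 -0.4858071869335248 -0.13608315121851774 108.7289724415698
1.3 -0.527329344099493 -0.11964859579765799 114.45855039287801
1.4 -0.5670033456122242 -0.09915084588298442 120.18812834418625
1.5 -0.6044327819630844 -0.07479470821598985 125.91770629549448
1.6 -0.6392436705965822 -0.04682354127317393 131.6472842468027
1.7 -0.6710881926204422 -0.015516823708590236 137.37686219811096
1.8 -0.6996481680970008 0.018812638104479796 143.10644014941917
```

```bash
python3 -m inch '[[0,-0.015,0,0,0,0,0.1],[0,-0.015,0,0,0,0,0.1]]'
```

```text
clock: 3.6
position: [0.4376, -0.1371, 0.2353]
tool_rot: [-3.139, 0.002, 3.049]
force: [-2.4, -19.6, -4.4]
grip_width: 0.0215
finger_force: 24.9
```

```bash
python3 -m inch '[[-0.015,-0.013,-0.016,0,0,0,0.1],[-0.03,-0.013,-0.033,0,0,0,0.1],[-0.047,-0.013,-0.048,0,0,0,0.1],[-0.064,-0.013,-0.062,0,0,0,0.1]]'
```

```text
clock: 4.1
position: [0.4497, -0.1384, 0.2469]
tool_rot: [3.141, -0.001, 3.051]
force: [-6.0, -1.3, -4.6]
grip_width: 0.0216
finger_force: 26.2
```

```bash
python3 -m inch '[[-0.036,0,-0.026,0,0,0,0.1],[-0.075,0,-0.048,0,0,0,0.1],[-0.116,0,-0.067,0,0,0,0.1],[-0.158,0,-0.081,0,0,0,0.1],[-0.202,0,-0.091,0,0,0,0.1],[-0.246,0,-0.096,0,0,0,0.1]]'
```

```text
clock: 4.85
position: [0.4991, -0.1428, 0.2664]
tool_rot: [3.141, -0.001, 3.051]
force: [-8.1, 0.2, 1.2]
grip_width: 0.0214
finger_force: 26.0
```

Relative to here (da 0.8) I continue to about 1.63.

```bash
python3 -m inch '[[-0.044,0,-0.001,0,0,0,0.1],[-0.089,0,0.002,0,0,0,0.1],[-0.133,0,0.01,0,0,0,0.1],[-0.176,0,0.022,0,0,0,0.1],[-0.217,0,0.039,0,0,0,0.1],[-0.257,0,0.059,0,0,0,0.1],[-0.295,0,0.084,0,0,0,0.1],[-0.33,0,0.112,0,0,0,0.1],[-0.346,0,0.127,0,0,0,0.1],[-0.346,0,0.127,0,0,0,0.1]]'
python3 -c "
from h import *
p=rk(bot.observe()['position']);print(p,np.degrees(np.arctan2(p[2]+.002-.18,.065-p[0])))"
```

```text
clock: 6.1
position: [0.57, -0.149, 0.2418]
tool_rot: [-3.141, 0.004, 3.052]
force: [5.3, -0.9, 4.7]
grip_width: 0.0216
finger_force: 24.3
[ 0.12955214 -0.19226604  0.24180755] 135.33236015050244
```

```bash
python3 -m inch '[[0,0,0,0,0,0,0.45],[0,0,0,0,0,0,0.45],[0,0,0,0,0,0,0.45],[0,0,-0.3,0,0,0,0.45],[0,0,-0.6,0,0,0,0.45],[0,-0.3,-0.8,0,0,0,0.45],[0,-0.5,-0.8,0,0,0,0.45]]'
python3 - <<'E'
from h import *
a=grab('top','top2.png');np.save('top2.npy',cloud(a))
b=grab('side','side2.png');np.save('side2.npy',cloud(b))
i=cv2.imread('pics/top2.png')[170:280,160:360];j=cv2.imread('pics/side2.png')[140:290,200:340]
c=np.vstack([cv2.resize(i,(600,330)),]);d=cv2.resize(j,(252,270))
cv2.imwrite('pics/t2.png',np.clip(cv2.resize(i,None,fx=4,fy=4,interpolation=cv2.INTER_CUBIC)*1.6,0,255).astype('uint8'))
cv2.imwrite('pics/s2.png',np.clip(cv2.resize(j,None,fx=4,fy=4,interpolation=cv2.INTER_CUBIC)*1.3,0,255).astype('uint8'))
E
```

```text
clock: 6.98
position: [0.5593, -0.2502, 0.4031]
tool_rot: [-3.141, 0.004, 3.052]
force: [1.1, 0.7, -0.3]
grip_width: 0.0384
finger_force: 0.0
```

View pics/t2.png

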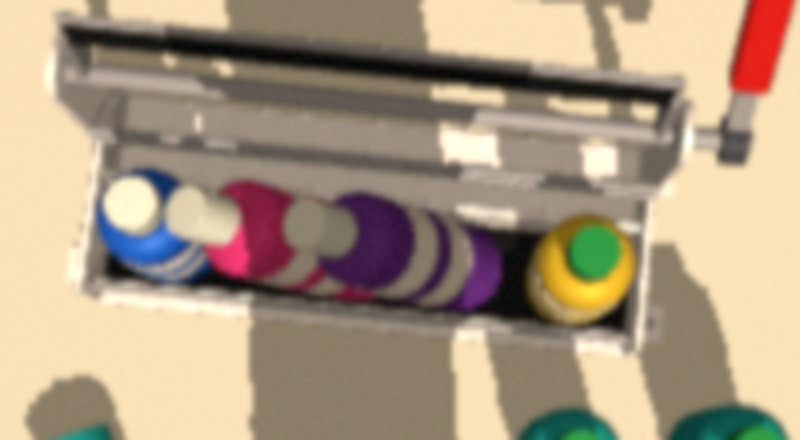

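View pics/s2.png

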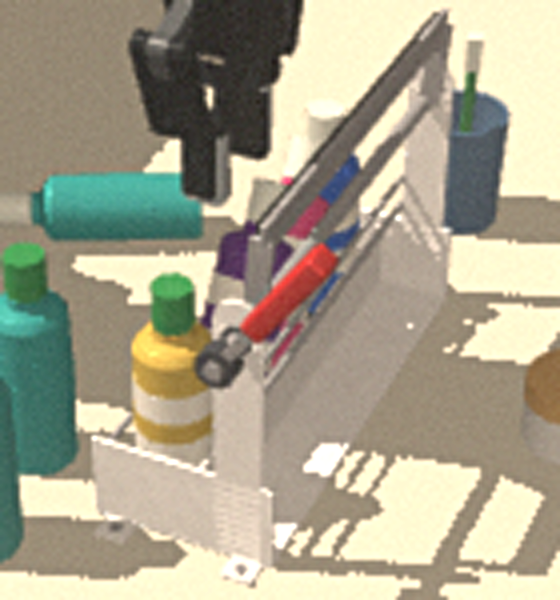

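The clamp stands open. In the crop the caps are: blue (130,205), pink (205,213) against blue, purple (320,225) over pink's shoulder, and yellow (595,250) upright. I measure the caps in rack coordinates.

Run:
```python
from h import *
P=np.load('top2.npy');im=cv2.imread('pics/top2.png');hsv=cv2.cvtColor(im,cv2.COLOR_BGR2HSV).astype(int)
Q=R.from_euler('z',-YAW).apply((P-O).reshape(-1,3)).reshape(P.shape)
for n,(x,y) in dict(blue=(192,221),pink=(209,223),pinktip=(204,222),pinkbody=(225,228),purp=(238,226),purptip=(233,226),purpbody=(252,230),purpfoot=(279,238),yel=(309,232),lever=(348,190)).items(): print(n,Q[y,x].round(3))
# white cap areas
wh=(hsv[...,1]<75)&(Q[...,2]>.09)&(Q[...,2]<.185)&(abs(Q[...,0])<.03)
k,lab,st,ce=cv2.connectedComponentsWithStats(wh.astype('uint8'))
for i in range(1,k):
  if st[i,4]>30: q=Q[lab==i]; print(ce[i].round(),st[i,4],np.percentile(q,3,0).round(3),np.percentile(q,50,0).round(3),np.percentile(q,97,0).round(3))
for n,h0,h1 in(('pink',160,176),('purple',135,155)):
  m=(hsv[...,0]>h0)&(hsv[...,0]<h1)&(hsv[...,1]>90)&(abs(Q[...,0])<.035)&(abs(Q[...,1])<.16); q=Q[m];print(n,len(q),np.percentile(q,2,0).round(3),np.percentile(q,98,0).round(3))
```

```text
blue [-0.001  0.122  0.173]
pink [-0.     0.087  0.166]
pinktip [0.002 0.099 0.159]
pinkbody [-0.004  0.055  0.139]
purp [0.    0.025 0.165]
purptip [-0.     0.036  0.16 ]
purpbody [-0.002 -0.004  0.138]
purpfoot [-0.005 -0.066  0.057]
yel [ 0.002 -0.125  0.173]
lever [ 0.089 -0.192  0.227]
[201. 223.] 453 [-0.023  0.072  0.102] [-0.001  0.106  0.162] [0.02  0.135 0.176]
[239. 228.] 270 [-0.023  0.005  0.099] [-0.002  0.024  0.157] [0.02  0.042 0.169]
[264. 233.] 167 [-0.025 -0.041  0.093] [-0.004 -0.03   0.106] [ 0.024 -0.014  0.118]
pink 386 [-0.026 -0.001  0.006] [0.023 0.087 0.14 ]
purple 512 [-0.024 -0.081  0.006] [0.022 0.013 0.14 ]
```

Run:
```python
from h import *
s=bot.observe();print(s['qpos'].round(2))
print(moves(W(0,.025,.30),rpy=DOWN))
```

```text
[ 0.02  0.42  0.46  1.44 -0.18  1.33  1.97]
[ 6.440e-01  1.612e+00  5.020e-01 -2.000e-03  1.000e-03 -5.000e-03]
```

```bash
python3 -m inch '[[0.15,0.3,0,0,0,-0.11,0.6],[0.3,0.6,0,0,0,-0.22,0.6],[0.45,0.8,0,0,0,-0.33,0.6],[0.6,1,0,0,0,-0.44,0.6],[0.64,1,0,0,0,-0.55,0.6],[0.64,1,0,0,0,-0.66,0.6],[0.64,1,0,0,0,-0.77,0.6],[0.64,1,0,0,0,-0.88,0.6],[0.64,1,0,0,0,-1,0.6],[0.64,1,0,0,0,-1,0.6]]'
python3 - <<'E'
from h import *
s=bot.observe();print(s['qpos'].round(2))
print(moves(W(0,.025,.25),rpy=[np.pi,0,np.pi+YAW+np.pi/2]))
E
```

```text
clock: 8.32
position: [0.4487, -0.0371, 0.3819]
tool_rot: [3.105, -0.055, -2.039]
force: [0.5, 0.4, -1.1]
grip_width: 0.0515
finger_force: 0.0
[ 0.41  0.17 -0.55  1.79  0.12  1.28  2.5 ]
[-0.579  0.187  0.636  0.03  -0.03  -0.242]
```

```bash
python3 -m inch '[[0,0,0,0,0,0.1,0.6],[0,0,0,0,0,0.2,0.6],[0,0,0,0,0,0.3,0.6],[0,0,0,0,0,0.4,0.6],[0,0,0,0,0,0.5,0.6],[0,0,0,0,0,0.6,0.6],[0,0,0,0,0,0.7,0.6],[0,0,0,0,0,0.8,0.6],[0,0,0,0,0,0.9,0.6],[0,0,0,0,0,0.9,0.6]]'
python3 - <<'E'
from h import *
s=bot.observe();print(s['qpos'].round(2))
print(moves(W(0,.025,.25),rpy=[np.pi,0,np.pi+YAW-np.pi/2]))
E
```

```text
clock: 9.57
position: [0.4488, -0.0371, 0.3818]
tool_rot: [-3.093, -0.045, 2.828]
force: [-0.1, 0.3, 0.8]
grip_width: 0.0514
finger_force: 0.0
[ 0.28  0.16 -0.4   1.79  0.09  1.27  1.11]
[ 0.095  0.601  0.636 -0.045 -0.003  0.857]
```

```bash
python3 -m inch '[[0.02,0.1,0,0,0,0.1,0.6],[0.04,0.2,0,0,0,0.2,0.6],[0.06,0.35,0,-0.01,0,0.3,0.6],[0.08,0.5,0.1,-0.02,0,0.4,0.6],[0.095,0.6,0.2,-0.03,0,0.5,0.6],[0.095,0.6,0.3,-0.04,0,0.6,0.6],[0.095,0.6,0.4,-0.045,0,0.7,0.6],[0.095,0.6,0.5,-0.045,0,0.8,0.6],[0.095,0.6,0.635,-0.045,0,0.857,0.6],[0.095,0.6,0.635,-0.045,0,0.857,0.6]]'
python3 - <<'E'
from h import *
s=bot.observe();print(s['qpos'].round(2))
print(moves(W(0,.025,.153),rpy=[np.pi,0,np.pi+YAW-np.pi/2]))
E
```

```text
clock: 10.82
position: [0.4596, 0.0785, 0.2491]
tool_rot: [-3.136, -0.003, 1.485]
force: [-0.0, -0.2, 0.2]
grip_width: 0.0517
finger_force: 0.0
[-0.04  0.28 -0.31  1.99  0.1   0.89 -0.49]
[ 0.001  0.006  0.481 -0.004 -0.002  0.002]
```

```bash
python3 -m inch '[[0,0.005,0.2,0,0,0,0.6],[0,0.005,0.38,0,0,0,0.6],[0,0.005,0.48,0,0,0,0.6],[0,0.005,0.48,0,0,0,0.6],[0,0.005,0.48,0,0,0,0.2],[0,0.005,0.48,0,0,0,0.2],[0,0.005,0.48,0,0,0,0.2],[0,0.005,0.48,0,0,0,0.2]]' 25
python3 - <<'E'
from h import *
p=rk(bot.observe()['position']);print(p)
for y0 in (-.035,.027):
 q=np.array([p[1]-y0,p[2]+.002-.006]) if y0<0 else np.array([.058,.149])
 for t in (5,10,15,20,25,30,32,34):
  c,s=np.cos(np.radians(t)),np.sin(np.radians(t)); n=np.array([c*q[0]-s*q[1],s*q[0]+c*q[1]]); print(t,((n-q)/.2*[1,-1]).round(3))
E
```

```text
clock: 11.82
position: [0.462, 0.079, 0.1552]
tool_rot: [-3.141, -0.004, 1.482]
force: [0.2, 1.0, 8.5]
grip_width: 0.027
finger_force: 26.5
[0.00167147 0.02528579 0.15521237]
5 [-0.067 -0.023]
10 [-0.136 -0.041]
15 [-0.206 -0.052]
20 [-0.277 -0.057]
25 [-0.348 -0.057]
30 [-0.418 -0.049]
32 [-0.446 -0.045]
34 [-0.474 -0.039]
5 [-0.066 -0.022]
10 [-0.134 -0.039]
15 [-0.203 -0.05 ]
20 [-0.272 -0.054]
25 [-0.342 -0.053]
30 [-0.411 -0.045]
32 [-0.439 -0.04 ]
34 [-0.466 -0.035]
```

```bash
python3 -m inch '[[-0.033,0,-0.012,0,0,0,0.2],[-0.067,0,-0.023,0,0,0,0.2],[-0.1,0,-0.033,0,0,0,0.2],[-0.136,0,-0.041,0,0,0,0.2],[-0.17,0,-0.047,0,0,0,0.2],[-0.206,0,-0.052,0,0,0,0.2],[-0.24,0,-0.055,0,0,0,0.2],[-0.277,0,-0.057,0,0,0,0.2],[-0.312,0,-0.057,0,0,0,0.2],[-0.348,0,-0.057,0,0,0,0.2],[-0.383,0,-0.054,0,0,0,0.2],[-0.418,0,-0.049,0,0,0,0.2],[-0.445,0,-0.045,0,0,0,0.2],[-0.445,0,-0.045,0,0,0,0.2]]'
python3 - <<'E'
from h import *
grab('wrist','w1.png');a=grab('top','t3.png');b=grab('side','s3.png')
x=cv2.resize(cv2.imread('pics/t3.png')[170:280,160:360],(600,330));y=cv2.imread('pics/s3.png')[120:290,200:340]
y=cv2.resize(y,(272,330));x=x[:,:520]
cv2.imwrite('pics/m3.png',np.clip(np.hstack([x,y])*1.4,0,255).astype('uint8'))
E
```

```text
clock: 13.58
position: [0.4534, -0.0107, 0.163]
tool_rot: [-3.139, -0.003, 1.48]
force: [1.0, 0.2, 7.1]
grip_width: 0.0274
finger_force: 28.7
```

View pics/m3.png

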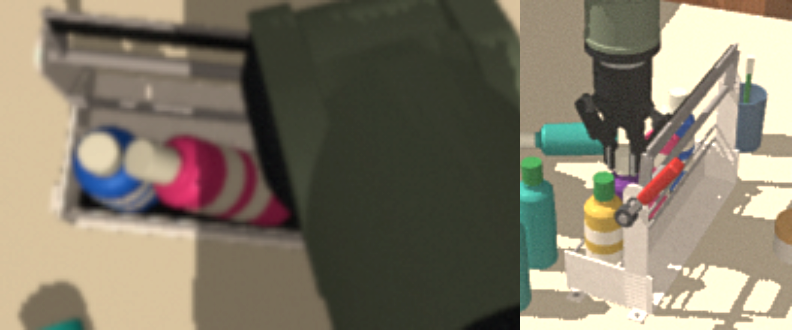

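The picture shows pink uncovered, from (150,158) to (280,205), and the gripper holding purple about upright at (625,180). I release, rise, and move above pink.

```bash
python3 -m inch '[[0,0,0,0,0,0,0.6],[0,0,0,0,0,0,0.6],[0,0,0,0,0,0,0.6],[0,0,-0.2,0,0,0,0.6],[0,0,-0.45,0,0,0,0.6],[0.3,0,-0.45,0,0,0,0.6],[0.55,0,-0.45,0,0,0,0.6],[0.73,0,-0.45,0,0,0,0.6],[0.73,0,-0.45,0,0,0,0.6]]'
python3 - <<'E'
from h import *
print(moves(W(0,.084,.153),rpy=[np.pi,0,np.pi+YAW-np.pi/2]))
f=grab('wrist','w2.png');P=cloud(f);np.save('w2.npy',P)
g=grab('side','s4.png');x=cv2.imread('pics/w2.png');y=cv2.imread('pics/s4.png')[120:290,200:340]
cv2.imwrite('pics/m4.png',np.clip(np.hstack([cv2.resize(x,(440,330)),cv2.resize(y,(272,330))])*1.3,0,255).astype('uint8'))
Q=R.from_euler('z',-YAW).apply((P-O).reshape(-1,3))
for z0 in(.14,):
  q=Q[(abs(Q[:,0])<.03)&(Q[:,2]>.168)&(Q[:,2]<.18)]
  h,e=np.histogram(q[:,1],bins=np.arange(-.16,.17,.01)); print([(round(a,2),b) for a,b in zip(e,h) if b])
E
```

```text
clock: 14.85
position: [0.4663, 0.1377, 0.2532]
tool_rot: [-3.138, -0.004, 1.485]
force: [0.1, -0.3, -0.5]
grip_width: 0.0512
finger_force: 0.0
[-0.003 -0.002  0.501 -0.002 -0.003  0.002]
[(np.float64(-0.06), np.int64(9)), (np.float64(-0.05), np.int64(12)), (np.float64(0.08), np.int64(51)), (np.float64(0.1), np.int64(63)), (np.float64(0.11), np.int64(494)), (np.float64(0.12), np.int64(540)), (np.float64(0.13), np.int64(173))]
```

View pics/m4.png

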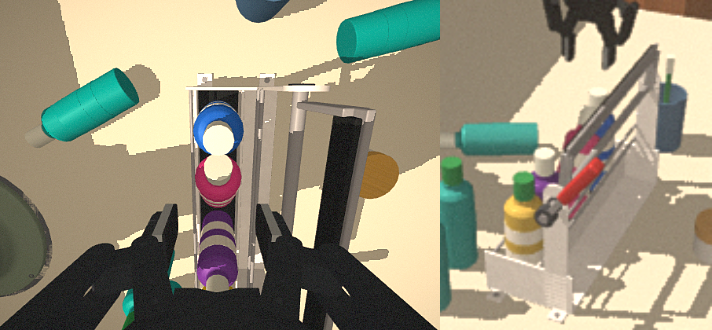

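Wrist panel: pink's cap is at (218,170), still against blue at (218,138). Side panel: purple stands upright at (545,165). Next I grasp pink.

```bash
python3 -m inch '[[-0.005,0,0.2,0,0,0,0.6],[-0.005,0,0.38,0,0,0,0.6],[-0.005,0,0.49,0,0,0,0.6],[-0.005,0,0.49,0,0,0,0.6],[-0.005,0,0.49,0,0,0,0.2],[-0.005,0,0.49,0,0,0,0.2],[-0.005,0,0.49,0,0,0,0.2],[-0.005,0,0.49,0,0,0,0.2]]' 25
```

```text
clock: 15.95
position: [0.4667, 0.1348, 0.156]
tool_rot: [-3.14, -0.004, 1.481]
force: [1.3, 0.8, 5.4]
grip_width: 0.0271
finger_force: 26.4
```

```bash
python3 -m inch '[[-0.033,0,-0.012,0,0,0,0.2],[-0.067,0,-0.023,0,0,0,0.2],[-0.1,0,-0.032,0,0,0,0.2],[-0.134,0,-0.039,0,0,0,0.2],[-0.17,0,-0.046,0,0,0,0.2],[-0.203,0,-0.05,0,0,0,0.2],[-0.238,0,-0.053,0,0,0,0.2],[-0.272,0,-0.054,0,0,0,0.2],[-0.307,0,-0.054,0,0,0,0.2],[-0.342,0,-0.053,0,0,0,0.2],[-0.376,0,-0.05,0,0,0,0.2],[-0.411,0,-0.045,0,0,0,0.2],[-0.435,0,-0.041,0,0,0,0.2],[-0.435,0,-0.041,0,0,0,0.2]]'
python3 -m inch '[[0,0,0,0,0,0,0.6],[0,0,0,0,0,0,0.6],[0,0,0,0,0,0,0.6],[0,0,-0.2,0,0,0,0.6],[0,0,-0.5,0,0,0,0.6],[0,0,-0.9,0,0,-0.1,0.6],[-0.2,0,-1,0,0,-0.2,0.6],[-0.5,0,-1,0,0,-0.3,0.6],[-0.7,0,-1,0,0,-0.4,0.6],[-0.8,0,-1,0,0,-0.5,0.6],[-0.9,0,-1,0,0,-0.6,0.6],[-1,0,-1,0,0,-0.7,0.6],[-1,0,-1,0,0,-0.8,0.6],[-1,0,-1,0,0,-0.9,0.6],[-1,0,-1,0,0,-1,0.6],[-1,0,-1,0,0,-1,0.6]]'
python3 - <<'E'
from h import *
f=grab('top','t5.png');P=cloud(f);g=grab('side','s5.png');x=cv2.imread('pics/t5.png')[170:280,160:360];y=cv2.imread('pics/s5.png')[120:290,200:340]
cv2.imwrite('pics/m5.png',np.clip(np.hstack([cv2.resize(x,(520,286)),cv2.resize(y,(236,286))])*1.4,0,255).astype('uint8'))
Q=R.from_euler('z',-YAW).apply((P-O).reshape(-1,3))
q=Q[(abs(Q[:,0])<.03)&(Q[:,2]>.168)&(Q[:,2]<.18)]
h,e=np.histogram(q[:,1],bins=np.arange(-.16,.17,.01)); print([(round(a,2),int(b)) for a,b in zip(e,h) if b])
s=bot.observe();print(s['qpos'].round(2),rk(s['position']),moves(W(.132,-.192,.35),rpy=DOWN))
E
```

```text
clock: 17.7
position: [0.4584, 0.0475, 0.1633]
tool_rot: [-3.139, -0.003, 1.48]
force: [-0.1, 0.2, 1.2]
grip_width: 0.0267
finger_force: 24.7
clock: 19.7
position: [0.441, -0.1521, 0.3625]
tool_rot: [3.138, -0.003, 3.051]
force: [-0.5, -0.4, 0.6]
grip_width: 0.0514
finger_force: 0.0
[(np.float64(-0.14), 32), (np.float64(-0.13), 60), (np.float64(-0.12), 42), (np.float64(-0.08), 21), (np.float64(-0.07), 60), (np.float64(-0.06), 51), (np.float64(-0.05), 5), (np.float64(-0.02), 7), (np.float64(-0.01), 53), (np.float64(0.0), 59), (np.float64(0.01), 17), (np.float64(0.1), 8), (np.float64(0.11), 53), (np.float64(0.12), 61), (np.float64(0.13), 17)]
[ 0.55  0.17 -0.4   1.82  0.07  1.17  1.61] [ 0.0013065  -0.20680106  0.36252721] [-0.653  0.077  0.061  0.002 -0.002 -0.003]
```

View pics/m5.png

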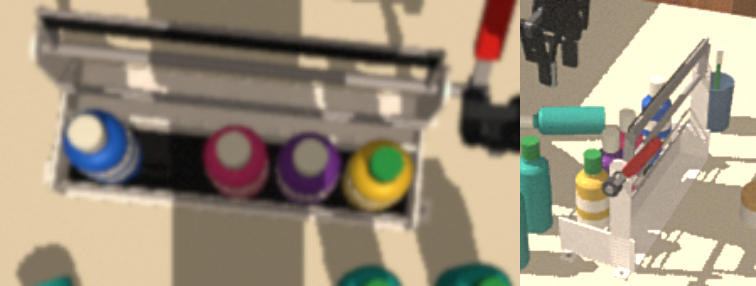

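All four bottles are upright, with caps in the crop at blue (85,133), pink (235,150), purple (310,157) and yellow (387,163). Their heights and x positions check out. Next I regrasp the lever and swing it shut.

```bash
python3 -m inch '[[-0.3,0.05,0,0,0,0,0.45],[-0.55,0.07,0,0,0,0,0.45],[-0.645,0.07,0.05,0,0,0,0.45],[-0.645,0.07,0.1,0,0,0,0.45],[-0.645,0.07,0.1,0,0,0,0.45]]'
python3 -c "
from h import *
print(moves(W(.1296,-.1925,.2418),rpy=DOWN))"
```

```text
clock: 20.42
position: [0.5699, -0.1496, 0.3415]
tool_rot: [3.138, -0.005, 3.05]
force: [-0.0, 0.3, 0.4]
grip_width: 0.0384
finger_force: 0.0
[-0.003 -0.     0.499  0.002 -0.003 -0.001]
```

```bash
python3 -m inch '[[0,0,0.2,0,0,0,0.45],[0,0,0.4,0,0,0,0.45],[0,0,0.495,0,0,0,0.45],[0,0,0.495,0,0,0,0.45],[0,0,0.495,0,0,0,0.1],[0,0,0.495,0,0,0,0.1],[0,0,0.495,0,0,0,0.1]]' 25
python3 -c "
from h import *
p=rk(bot.observe()['position']);print(p)
a0=np.arctan2(p[2]+.002-.18,.065-p[0]);r=np.hypot(p[2]+.002-.18,.065-p[0]);print(np.degrees(a0),r)
for da in np.r_[np.arange(0,1.8,.1),1.83,1.86]:
  a=a0-da; print(round(da,2),round(-((.065-r*np.cos(a))-p[0])/.2,3), round(-(.18+r*np.sin(a)-p[2]-.002)/.2,3), np.degrees(a).round(1))
"
```

```text
clock: 21.3
position: [0.5711, -0.1491, 0.2444]
tool_rot: [3.138, -0.001, 3.052]
force: [0.8, 2.2, 5.7]
grip_width: 0.0214
finger_force: 28.5
[ 0.13063889 -0.19224626  0.24444341]
134.6510157887808 0.09339802080695345
0.0 -0.0 -0.0 134.7
0.1 0.035 -0.031 128.9
0.2 0.073 -0.059 123.2
0.3 0.113 -0.082 117.5
0.4 0.155 -0.102 111.7
0.5 0.199 -0.117 106.0
0.6 0.245 -0.127 100.3
0.7 0.291 -0.133 94.5
0.8 0.338 -0.135 88.8
0.9 0.384 -0.131 83.1
1.0 0.43 -0.123 77.4
1.1 0.475 -0.111 71.6
1.2 0.519 -0.094 65.9
1.3 0.561 -0.073 60.2
1.4 0.6 -0.048 54.4
1.5 0.636 -0.019 48.7
1.6 0.67 0.014 43.0
1.7 0.7 0.05 37.2
1.83 0.733 0.1 29.8
1.86 0.74 0.112 28.1
```

```bash
python3 -m inch '[[0.035,0,-0.031,0,0,0,0.1],[0.073,0,-0.059,0,0,0,0.1],[0.113,0,-0.082,0,0,0,0.1],[0.155,0,-0.102,0,0,0,0.1],[0.199,0,-0.117,0,0,0,0.1],[0.245,0,-0.127,0,0,0,0.1],[0.291,0,-0.133,0,0,0,0.1],[0.338,0,-0.135,0,0,0,0.1],[0.384,0,-0.131,0,0,0,0.1],[0.43,0,-0.123,0,0,0,0.1],[0.475,0,-0.111,0,0,0,0.1],[0.519,0,-0.094,0,0,0,0.1],[0.561,0,-0.073,0,0,0,0.1],[0.6,0,-0.048,0,0,0,0.1],[0.636,0,-0.019,0,0,0,0.1],[0.67,0,0.014,0,0,0,0.1],[0.7,0,0.05,0,0,0,0.1],[0.718,0,0.077,0,0,0,0.1]]'
```

```text
clock: 23.55
position: [0.4272, -0.1364, 0.2285]
tool_rot: [3.138, -0.002, 3.052]
force: [2.3, 2.9, 5.2]
grip_width: 0.0216
finger_force: 27.9
```

```bash
python3 -m inch '[[0.008,0,0.012,0,0,0,0.1],[0.016,0,0.025,0,0,0,0.1],[0.022,0,0.037,0,0,0,0.1],[0.022,0,0.037,0,0,0,0.1]]'
python3 -c "
from h import *
p=rk(bot.observe()['position']);print(p,np.degrees(np.arctan2(p[2]+.002-.18,.065-p[0])))"
```

```text
clock: 24.05
position: [0.4256, -0.1363, 0.2237]
tool_rot: [3.139, 0.004, 3.052]
force: [0.3, 3.5, 48.7]
grip_width: 0.0215
finger_force: 35.3
[-0.01540662 -0.19243928  0.22369228] 29.60806161697164
```

At the stop. I relax the push, release and retreat.

```bash
python3 -m inch '[[0,0,-0.006,0,0,0,0.1],[0,0,-0.006,0,0,0,0.45],[0,0,-0.006,0,0,0,0.45],[0,0,-0.006,0,0,0,0.45],[0,0,-0.25,0,0,0,0.45],[0,0,-0.5,0,0,0,0.45],[0,0,-0.75,0,0,0,0.45],[0,-0.3,-0.8,0,0,0,0.45],[0,-0.6,-0.8,0,0,0,0.45],[0,-0.6,-0.8,0,0,0,0.45]]'
python3 - <<'E'
from h import *
f=grab('top','t6.png');P=cloud(f);g=grab('side','s6.png');x=cv2.imread('pics/t6.png');y=cv2.imread('pics/s6.png')[120:290,200:340]
cv2.imwrite('pics/m6.png',np.clip(np.hstack([cv2.resize(x[170:280,160:360],(520,286)),cv2.resize(y,(236,286))])*1.4,0,255).astype('uint8'))
hsv=cv2.cvtColor(x,cv2.COLOR_BGR2HSV).astype(int);H,S,V=hsv[...,0],hsv[...,1],hsv[...,2]
red=((H<6)|(H>174))&(S>180)&(V>60);red[:,:330]=0;red[:,360:]=0
Q=R.from_euler('z',-YAW).apply((P-O).reshape(-1,3)).reshape(P.shape)
L=Q[red];L=L[(L[:,2]>.19)&(L[:,2]<.3)];a=np.polyfit(L[:,0],L[:,2],1)[0]
r=np.hypot(L[:,0]-.065,L[:,2]-.18);an=np.arctan2(L[:,2]-.18,.065-L[:,0])-np.arcsin(8/1000/r);print(len(L),np.degrees(np.median(an)))
b=Q[(abs(Q[...,0])<.01)&(abs(Q[...,1])<.14)&(Q[...,2]>.15)];print('bar top z',np.median(b[:,2]),'slope',np.polyfit(b[:,0],b[:,2],1))
E
```

```text
clock: 25.3
position: [0.4112, -0.2598, 0.3798]
tool_rot: [3.138, -0.004, 3.046]
force: [0.4, 1.9, -0.6]
grip_width: 0.0385
finger_force: 0.0
288 30.021589570124473
bar top z 0.18714118925700945 slope [0.00672668 0.18712304]
```

View pics/m6.png

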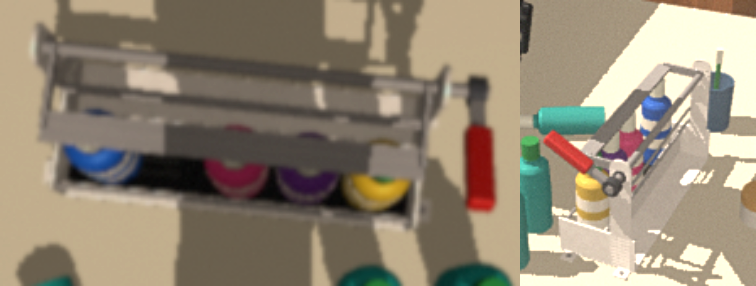

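The bar lies level over all four caps (slope 0.007, lever at 30.0°). The bottles stand at (100,155), (237,165), (308,172) and (378,178), and the robot is clear, so I hand in.

```bash
python3 -c "
from workcell import bot
print(bot.job_done())"
```

```text
the job is handed in; nothing more can be done
None
```

The job is handed in: pink and purple stand upright in the lane between blue and yellow, the lever is at its shut stop (measured 30.0°) with the bar level over all four caps, and the arm is clear; the hand-in returned no verdict.

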